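# Stack the drying plates on spacer bars

### The arm

A 6-joint arm with a two-finger parallel gripper is mounted at the origin on the work surface. World frame = base frame: x ahead of the robot, y to its left, z up, the work surface at z = 0. Lengths are in m, angles in rad, forces in N, time in s.
With the tool pointing down it reaches from about 0.375 to 0.9 m from the base axis. Payload 3.1 kg.
Tool frame: the origin (TCP) lies on the centre line of the jaws, within the pads' length; the fingertips stand 8 mm ahead of it and the grasp point (between the pads) lies 11 mm behind it; z points along the fingers, y is the line along which they close (so a half turn about z gives the same grasp; the last joint's range is limited). The gripper opens to 87 mm and grips with 3 to 60 N. Pads are 19 mm wide; open, the fingers measure 117 mm over their backs; the gripper's body (75 mm by 190 mm) begins 51 mm behind the grasp point.
Start: joints at [-1.335, 0.527, 1.433, -0, 1.181, -0.178], TCP at [0.252, -0.572, 0.231] pointing down, gripper open.
Joint ranges: [-3.08, 3.08], [-0.75, 2.2], [0.22, 2.44], [-1.43, 4.57], [0, 2.65], [-2.85, 2.85]. Speed limits (rad/s): [2.79, 2.79, 3.14, 3.14, 3.14, 3.14].

### API

Orientations are given as a unit quaternion [x, y, z, w].
In Python, from rig import robot gives the robot as it stands. The module is installed in compiled form; this text tells all that it offers.
- The arm moves only by the tool send_rows, never from a script. Its argument "increments" is one flat list of numbers, 7 for each row, row after row: the turn, a rotation vector about the world's x, y, z in rad, then the shift along the world's x, y, z in cm, then the opening, from 0 (shut) to 1 (fully open). A call has 1 to 20 rows; each row shifts and turns the commanded pose from where the row before left it; what a row does not reach is not made up. A row lasts 1/12 s, in which the tool goes at most 41.7 mm and 7.16 degrees, less where a joint would pass 70% of its speed; a pose out of reach is approached as far as the arm can. A call is refused whole if a number of a shift passes 4.17 or a number of a turn 0.125, either way. A call with a gripper value outside its range is refused whole. The fingers move at their own pace and stop on an object; "newtons" is the grip in N (left out, the last holds). Time passes only in rows, so rows that do not move let the fingers close. It gives the time, the measured TCP pose, the force, the opening and the grip force at its end, in the units of the state.
- robot.get_obs(): the state, without advancing time (a new reading comes with each control period).
- robot.camera(name): name is "side" or "top" or "wrist"; returns a dict with "image" (480x640x3 uint8, red, green, blue), "range_z" (480x640 float32, m along the optical axis (not along the pixel's ray), 0 where there is no reading), "fx", "fy", "cx", "cy" (pixels), "dist_coeffs" ([k1, k2, p1, p2, k3] as OpenCV has them; the pictures are not rectified), "R" (3x3) and "t" (3): a world point X has camera coordinates R X + t. Camera axes: x right, y down, z forward; pixel columns grow to the right and rows downward; lengths in m; the calibration is good to about 2 mm. A picture is of the moment at which its call begins.
- robot.hand_in(): hands the job in; it is judged then, once.
The state is a dict: "time": time; "q": joint angles; "joint_velocities": joint speeds; "joint_torque": joint torques, N m; "position": TCP position; "tool_rot": TCP orientation; "ft_force": force on the tool from outside, world axes, zero at the start; "moment": the same for the moment, N m; "grip_width": finger opening in m; "grip_force": force on a finger pad.
Only numpy, scipy, OpenCV 4.12 (cv2) and the standard library are available. Lean on these libraries where they do the work, as an engineer would, in place of code of your own. Each camera call takes 0.05 s, during which the arm holds its last target. There are 200 camera calls.

### The job

Stack the upper drying plate over the sample dishes with the two white spacer bars between the plates. Draw the leaning bar out of its holder, lay it flat on the blue mat and let go of it, then take it up again with a better hold; lay the two bars on the lower plate, one centred along each dark band, and then set the ribbed upper plate squarely over the lower one, resting level on both bars. Set everything down rather than dropping it, and leave the dishes and the red-capped jar where they are.

Things in the scene. Friction and masses are not known exactly. Their poses are not given: they have to be found in the camera images.
- bar_leaning (a point): Centre of the white plastic spacer bar that starts in the holder: 150 x 22 x 22 mm, about 160 g. Its x axis runs along its length (at the start: up and outwards along the leaning slot). All four long faces are alike.
- bar_lying (a point): Centre of the other, identical white spacer bar (150 x 22 x 22 mm, x axis along its length), which starts lying flat on one half of the blue mat, 40 mm from the mat's middle in the mat's +y direction.
- slot_mouth (a point): Centre of the mouth of the orange holder's slot, 92 mm above the bench, on a fixed grey foot 100 x 70 mm, to the left or right. The slot is square, 30 mm wide, 80 mm deep, walls 6 mm, and leans 35 degrees from upright towards this point's +x (its z is vertical, y level). The bar rests on the slot's lower wall, sticks out 70 mm and comes free once drawn 85 mm along its own length.
- mat_top (a point): Middle of the top face of the fixed blue mat, 180 mm (its x) x 160 mm (its y), top 3 mm above the bench. It lies to the left or to the right, nearer the robot than the holder.
- mat_free (a point): Middle of the free half of the mat's top face: 40 mm from the mat's middle in its -y; x as the mat's. A bar laid here along x is 80 mm (centre to centre) from the bar that lies ready.
- plate_top (a point): Middle of the top face of the fixed grey aluminium lower plate, 160 mm (its x) x 200 mm (its y), top 12 mm above the bench. Three blue dishes (42 mm wide, their tops 14 mm above this face) stand in a row along its x through its middle, about 48 mm apart.
- band_1 (a point): Middle of the dark band (150 x 24 mm, flush with the lower plate's top) at 80 mm in the plate's +y. A bar lies along the band's x; resting there, its centre is 11 mm above this point.
- band_2 (a point): The same for the other dark band, at 80 mm in the plate's -y.
- rib (a point): Centre of the blue lifting rib on the upper plate: 14 mm thick (its x), 80 mm long (its y), 30 mm high. The rib stands in the middle of the loose aluminium upper plate, 130 mm (x) x 200 mm (y) x 6 mm, 380 g in all, which lies flat on the bench at the start. The rib's foot is 15 mm below this point, the plate's underside 21 mm below it.
- lid_under (a point): Middle of the upper plate's underside (axes as the rib's). In place it is 22 mm above the lower plate's top, over its middle, with its long side along the lower plate's long side, either way round.
- dish1: A blue dish, 42 mm wide, 14 mm high, on the lower plate; origin under its middle. Leave alone.
- dish2: As dish1.
- dish3: As dish1.
- jar: White jar with red cap, 68 mm wide, 80 mm high; origin under its middle. It stands on the side that the holder is not on. Leave alone.
Things that resemble listed ones, but are neither listed nor needed, are in the scene too. Leave any purple look-alike of the part that bears bar_leaning alone.

How it is judged:
On the way, in this order (a step that is already met when the one before it is completed fails the run):
1. the bar from the holder lies flat on the blue mat, let go (x of bar_leaning in the frame of mat_top between -0.06 and 0.06 m and y of bar_leaning in the frame of mat_top between -0.08 and 0.08 m and z of bar_leaning in the frame of mat_top between 0.007 and 0.015 m and angle between bar_leaning's own x axis and vertical between 1.5 and 1.64 rad and contact force between the fingers and bar_a below 0.2 N and linear speed of bar_a below 0.03 m/s), for 0.1 s.
2. both bars lie on the lower plate, one along each dark band, let go, the upper plate not yet on them ((((x of bar_leaning in the frame of band_1 between -0.015 and 0.015 m and y of bar_leaning in the frame of band_1 between -0.012 and 0.012 m and z of bar_leaning in the frame of band_1 between 0.007 and 0.015 m and angle between the x axis of bar_leaning and the x axis of band_1, either way round below 0.14 rad) and (x of bar_lying in the frame of band_2 between -0.015 and 0.015 m and y of bar_lying in the frame of band_2 between -0.012 and 0.012 m and z of bar_lying in the frame of band_2 between 0.007 and 0.015 m and angle between the x axis of bar_lying and the x axis of band_2, either way round below 0.14 rad)) or ((x of bar_leaning in the frame of band_2 between -0.015 and 0.015 m and y of bar_leaning in the frame of band_2 between -0.012 and 0.012 m and z of bar_leaning in the frame of band_2 between 0.007 and 0.015 m and angle between the x axis of bar_leaning and the x axis of band_2, either way round below 0.14 rad) and (x of bar_lying in the frame of band_1 between -0.015 and 0.015 m and y of bar_lying in the frame of band_1 between -0.012 and 0.012 m and z of bar_lying in the frame of band_1 between 0.007 and 0.015 m and angle between the x axis of bar_lying and the x axis of band_1, either way round below 0.14 rad))) and contact force between the fingers and bar_a below 0.2 N and contact force between the fingers and bar_b below 0.2 N and horizontal distance between lid_under and plate_top above 0.05 m), for 0.1 s.
At the end, for the whole second after the job is handed in: A bar lies along each dark band (centre within 12 mm across, 15 mm along, 8 degrees); the upper plate rests level (2 degrees) on both, underside 22 mm (within 4 mm) above the lower plate, centred within 18 mm and square within 8 degrees; all released and at rest ((((x of bar_leaning in the frame of band_1 between -0.015 and 0.015 m and y of bar_leaning in the frame of band_1 between -0.012 and 0.012 m and z of bar_leaning in the frame of band_1 between 0.007 and 0.015 m and angle between the x axis of bar_leaning and the x axis of band_1, either way round below 0.14 rad) and (x of bar_lying in the frame of band_2 between -0.015 and 0.015 m and y of bar_lying in the frame of band_2 between -0.012 and 0.012 m and z of bar_lying in the frame of band_2 between 0.007 and 0.015 m and angle between the x axis of bar_lying and the x axis of band_2, either way round below 0.14 rad)) or ((x of bar_leaning in the frame of band_2 between -0.015 and 0.015 m and y of bar_leaning in the frame of band_2 between -0.012 and 0.012 m and z of bar_leaning in the frame of band_2 between 0.007 and 0.015 m and angle between the x axis of bar_leaning and the x axis of band_2, either way round below 0.14 rad) and (x of bar_lying in the frame of band_1 between -0.015 and 0.015 m and y of bar_lying in the frame of band_1 between -0.012 and 0.012 m and z of bar_lying in the frame of band_1 between 0.007 and 0.015 m and angle between the x axis of bar_lying and the x axis of band_1, either way round below 0.14 rad))) and horizontal distance between lid_under and plate_top below 0.018 m and z of lid_under in the frame of plate_top between 0.018 and 0.026 m and angle between the x axis of lid_under and the x axis of plate_top, either way round below 0.14 rad and angle between lid_under's own z axis and vertical below 0.035 rad and linear speed of each of lid, bar_a, bar_b below 0.02 m/s); the robot touches nothing.
It fails at once if a dish is shifted by more than 12 mm or tipped (distance of any of dish1, dish2, dish3 from where it was at the start of the episode above 0.012 m or angle between any of dish1, dish2, dish3's own z axis and vertical above 0.3 rad).
It fails at once if the jar is shifted by more than 20 mm (distance of jar from where it was at the start of the episode above 0.02 m).
It fails at once if a bar or the upper plate is dropped (falls freely by more than about 12 mm) ((linear speed of bar_a above 0.5 m/s and contact force between the fingers and bar_a below 0.2 N) or (linear speed of bar_b above 0.5 m/s and contact force between the fingers and bar_b below 0.2 N) or (linear speed of lid above 0.5 m/s and contact force between the fingers and lid below 0.2 N)).
It also fails if it takes over 72 s, if anything falls off the work surface, if the arm or the gripper's body presses on something with over 40 N, if the wrist force passes 120 N, or if a joint passes its speed limit or range.

## Working session

There is one attempt and no reset: what is moved stays moved. The work goes in short steps, Python scripts to look and compute and a tool call to move; the robot and the scene stay as the last step left them, time stands still between calls to the robot, and variables do not carry over. Pictures are saved under pics/ and viewed, at most 10 in all, crops included, and the job is handed in when it is done.

Besides the shell and the picture viewer there is one more tool, called after "Call:" by a JSON object that holds its "op" and its "data". send_rows: Moves the arm, as the interface text tells. Its arguments: {"type":"object","properties":{"increments":{"type":"array"},"newtons":{"type":"number"}},"required":["increments"]}

```bash
mkdir -p pics; ls
cat > h.py <<'E'
import numpy as np, cv2
from rig import robot
from scipy.spatial.transform import Rotation as Ro
def cam(n):
    c=robot.camera(n); c['K']=np.array([[c['fx'],0,c['cx']],[0,c['fy'],c['cy']],[0,0,1.]]); c['D']=np.array(c['dist_coeffs'],float)
    c['R']=np.array(c['R']);c['t']=np.array(c['t']); return c
def save(c,f): cv2.imwrite('pics/'+f,c['image'][:,:,::-1])
def rays(c,uv):
    p=cv2.undistortPoints(np.array(uv,float).reshape(-1,1,2),c['K'],c['D']).reshape(-1,2)
    return np.c_[p,np.ones(len(p))]
def onplane(c,uv,z):
    d=rays(c,uv)@c['R']; o=-c['R'].T@c['t']; s=(z-o[2])/d[:,2]; return o+s[:,None]*d
def depthpts(c,uv):
    uv=np.array(uv).reshape(-1,2); Z=c['range_z'][uv[:,1].astype(int),uv[:,0].astype(int)]
    P=rays(c,uv)*Z[:,None]; return (P-c['t'])@c['R'], Z>0
def cloud(c):
    v,u=np.mgrid[0:480,0:640]; P,ok=depthpts(c,np.c_[u.ravel(),v.ravel()]); P[~ok]=np.nan
    return P.reshape(480,640,3)
def proj(c,X):
    return cv2.projectPoints(np.array(X,float).reshape(-1,1,3),cv2.Rodrigues(c['R'])[0],c['t'],c['K'],c['D'])[0].reshape(-1,2)
E
python3 - <<'E'
from h import *
for n in ['side','top']:
    c=cam(n); save(c,n+'0.png'); print(n,c['D'],(-c['R'].T@c['t']).round(3),c['R'].round(2).tolist())
print(robot.get_obs())
E
```

```text
pics
side [-0.12532574  0.          0.          0.          0.        ] [-0.025  0.747  1.089] [[-0.79, -0.61, -0.01], [-0.46, 0.61, -0.64], [0.4, -0.5, -0.77]]
top [-0.05558628  0.          0.          0.          0.        ] [0.411 0.07  1.062] [[-0.02, -1.0, -0.02], [-1.0, 0.03, -0.09], [0.09, 0.02, -1.0]]
{'time': 0.1, 'q': array([-1.33448205e+00,  5.28364012e-01,  1.43376286e+00,  7.10291662e-07,
        1.18143875e+00, -1.78486214e-01]), 'joint_velocities': array([ 0.00044413, -0.00268208, -0.00363689, -0.00089647,  0.0009484 ,
       -0.00023059]), 'joint_torque': array([ 6.38766505e-05, -4.40985382e+01, -1.77150679e+01,  6.34062756e-02,
        5.34140377e-02, -5.24485245e-05]), 'position': array([ 0.25176026, -0.57134155,  0.22967874]), 'tool_rot': array([ 9.78569106e-01,  2.05916324e-01, -2.81909537e-05, -9.86080935e-04]), 'ft_force': array([-0.37502887, -0.52075909,  0.4241224 ]), 'moment': array([ 0.01112619,  0.00558544, -0.0140846 ]), 'grip_force': 0.0, 'grip_width': 0.08702891666828733}
```

View pics/side0.png

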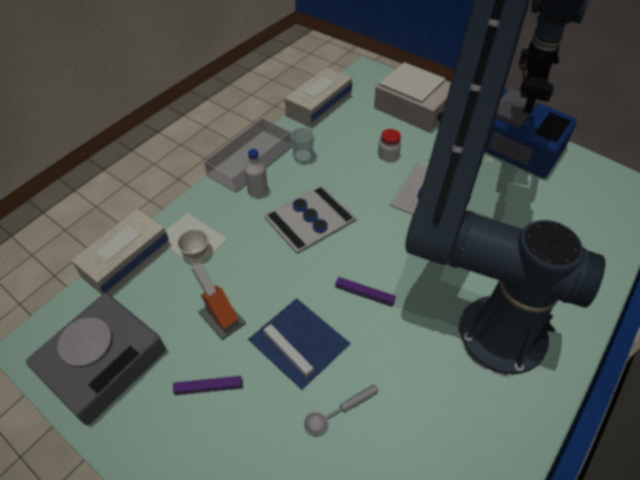

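View pics/top0.png

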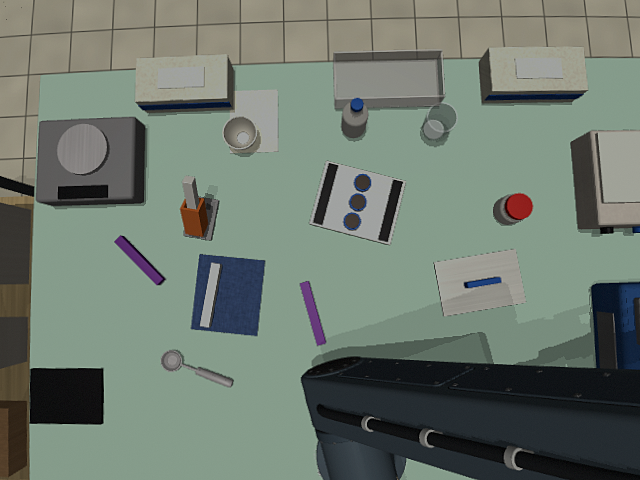

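Side view: holder with the white bar at (210,290), mat with the lying bar at (300,342), lower plate (310,218). The upper plate (415,190) is half hidden. Top view: holder and leaning bar (190,195), mat (229,295) with bar (210,295), lower plate (357,203), upper plate with rib (482,282), jar (517,207).

Could be taken for the leaning bar: white bar in holder (190,190), white bar on the mat (210,295, which is bar_lying), purple bars (140,260) and (313,313). I choose the white one in the orange slot.

```bash
cat > m.py <<'E'
from h import *
c=cam('top'); im=c['image']; hsv=cv2.cvtColor(im,cv2.COLOR_RGB2HSV); P=cloud(c)
cv2.imwrite('pics/crop1.png',cv2.resize(im[150:350,150:350,::-1],(600,600),interpolation=cv2.INTER_CUBIC))
def sub(x0,y0,x1,y1):
    m=np.zeros((480,640),bool); m[y0:y1,x0:x1]=1; return m
H,S,V=[hsv[:,:,i].astype(int) for i in range(3)]
def rect(mask,z,name):
    n,l,st,_=cv2.connectedComponentsWithStats(mask.astype(np.uint8)); k=1+st[1:,4].argmax()
    ct=max(cv2.findContours((l==k).astype(np.uint8),cv2.RETR_EXTERNAL,cv2.CHAIN_APPROX_NONE)[0],key=len).reshape(-1,2)
    W=onplane(c,ct,z)[:,:2]; r=cv2.minAreaRect((W*1000).astype(np.float32)); b=cv2.boxPoints(r)
    e=[b[1]-b[0],b[2]-b[1]]; e=max(e,key=np.linalg.norm); a=np.degrees(np.arctan2(e[1],e[0]))%180
    print(name,'c',np.round(r[0],1),'size',np.round(sorted(r[1]),1),'long axis deg',round(a,1),'medz',np.nanmedian(P[l==k][:,2]).round(4)); return l==k
E
cat > a.py <<'E'
from m import *
rect(sub(170,240,280,350)&(((H>100)&(H<125)&(S>100)&(V<160))|((V>150)&(S<60)&sub(195,255,225,335))),.003,'mat')
rect(sub(195,255,225,335)&(V>140)&(S<60),.025,'lying')
rect(sub(300,150,412,250)&(V<60),.012,'dark')
rect(sub(300,150,350,250)&(V<60),.012,'bandL')
rect(sub(370,150,412,250)&(V<60),.012,'bandR')
rect(sub(300,150,412,250)&~((H>50)&(H<85)&(S>40)),.012,'plate')
rect(sub(455,270,512,295)&(H>100)&(H<125)&(S>120),.036,'rib')
rect(sub(425,240,530,322)&(S<50)&(V>110),.006,'lid')
rect(sub(170,160,225,245)&(H<15)&(S>150),.07,'orange')
rect(sub(170,165,205,210)&(S<60)&(V>90),.12,'leaning')
for u,v in [(357,230),(340,173),(190,182),(189,190),(190,196),(482,282),(450,290),(313,313),(210,295),(250,295),(517,207)]: print(u,v,hsv[v,u],P[v,u].round(4))
m=sub(170,165,205,210)&(S<60)&(V>90); Q=P[m]; print(Q[np.argsort(Q[:,2])][::max(1,len(Q)//25)].round(3))
E
python3 a.py
```

```text
mat c [372.5 305.1] size [167.3 190.2] long axis deg 176.7 medz 0.0025
lying c [375.1 342.5] size [ 21.  147.5] long axis deg 169.0 medz 0.0242
dark c [564.9 -86.9] size [ 22.9 148.5] long axis deg 163.5 medz 0.0117
bandL c [609.3  66.9] size [ 22.1 148.1] long axis deg 163.8 medz 0.0118
bandR c [564.9 -86.9] size [ 22.9 148.5] long axis deg 163.5 medz 0.0117
plate c [593.6  -6. ] size [239.9 268.3] long axis deg 88.5 medz 0.0057
rib c [ 388.7 -289.5] size [13.1 84.6] long axis deg 97.7 medz 0.0352
lid c [ 393.1 -289.2] size [191.9 252.9] long axis deg 88.3 medz 0.0026
orange c [551.6 365.7] size [57.  91.1] long axis deg 9.5 medz 0.0711
leaning c [612.5 366.9] size [75.4 98. ] long axis deg 0.2 medz 0.0001
357 230 [ 70   4 171] [ 0.5191 -0.0066  0.011 ]
340 173 [ 60   3 163] [0.6579 0.0298 0.0112]
190 182 [ 25  18 152] [0.6156 0.3511 0.1491]
189 190 [ 21  14 125] [0.6013 0.3574 0.1355]
190 196 [ 23  16 126] [0.5916 0.3604 0.1184]
482 282 [109 189 120] [ 0.3891 -0.2889  0.0356]
450 290 [ 27  16 160] [ 0.3717 -0.2224  0.0052]
313 313 [140 132 122] [0.3272 0.102  0.0207]
210 295 [ 75   3 162] [0.374  0.3417 0.024 ]
250 295 [110 130  86] [0.3713 0.2513 0.0027]
517 207 [  1 199 146] [ 0.5546 -0.3614  0.0813]
[[ 0.646  0.424 -0.007]
 [ 0.671  0.431 -0.004]
 [ 0.674  0.443 -0.003]
 [ 0.653  0.43  -0.003]
 [ 0.635  0.428 -0.002]
 [ 0.677  0.408 -0.002]
 [ 0.668  0.365 -0.002]
 [ 0.625  0.427 -0.001]
 [ 0.621  0.444 -0.001]
 [ 0.686  0.378 -0.001]
 [ 0.676  0.363 -0.001]
 [ 0.683  0.435 -0.   ]
 [ 0.643  0.429 -0.   ]
 [ 0.655  0.422  0.   ]
 [ 0.61   0.441  0.001]
 [ 0.652  0.419  0.001]
 [ 0.675  0.422  0.001]
 [ 0.61   0.421  0.002]
 [ 0.616  0.376  0.002]
 [ 0.669  0.361  0.004]
 [ 0.577  0.359  0.101]
 [ 0.588  0.359  0.115]
 [ 0.596  0.353  0.128]
 [ 0.631  0.352  0.14 ]
 [ 0.621  0.355  0.145]
 [ 0.611  0.359  0.151]]
```

View pics/crop1.png

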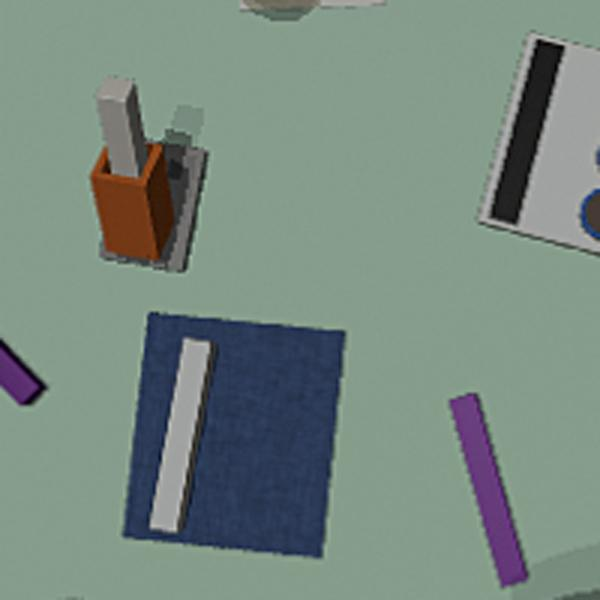

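The crop confirms the white bar in the orange slot (crop 120,125), leaning away from the robot. The other bar lies on the mat's left half, and the purple bars are elsewhere. Next I fit the leaning bar's axis.

```bash
cat > b.py <<'E'
from m import *
c2=cam('side'); h2=cv2.cvtColor(c2['image'],cv2.COLOR_RGB2HSV); P2=cloud(c2)
def pick(P,h):
    m=(P[...,0]>.56)&(P[...,0]<.66)&(P[...,1]>.31)&(P[...,1]<.4)&(P[...,2]>.105)&(h[...,1]<70)
    return P[m]
for nm,Q in (('top',pick(P,hsv)),('side',pick(P2,h2))):
    print(nm,len(Q),Q.min(0).round(3),Q.max(0).round(3))
    best=None
    for psi in np.radians(np.arange(-40,40,1)):
        n=np.array([-np.cos(np.radians(35))*np.cos(psi),-np.cos(np.radians(35))*np.sin(psi),np.sin(np.radians(35))])
        d=Q@n
        hst=max(((abs(d-x)<.002).sum(),x) for x in np.arange(d.min(),d.max(),.001))
        if best is None or hst[0]>best[0]: best=(*hst,psi)
    print(best[0],np.degrees(best[2]))
    for deg in (-16,-13,-10,-7,-4):
        psi=np.radians(deg);s,k=np.sin(np.radians(35)),np.cos(np.radians(35))
        a=np.array([s*np.cos(psi),s*np.sin(psi),k]);n=np.array([-k*np.cos(psi),-k*np.sin(psi),s]);y=np.array([-np.sin(psi),np.cos(psi),0])
        A=Q@a;N=Q@n;Y=Q@y
        f=lambda v:np.percentile(v,[3,10,50,90,97]).round(4)
        print(deg,'A',f(A),'N',f(N),'Y',f(Y))
rect(sub(170,160,230,250)&(((H<15)&(S>150))|((V<125)&(S<35))),.006,'foot')
E
python3 b.py
```

```text
top 326 [0.578 0.345 0.105] [0.633 0.373 0.154]
175 -11.0
-16 A [0.3527 0.3593 0.3888 0.4068 0.4079] N [-0.3359 -0.3318 -0.3171 -0.3144 -0.3137] Y [0.5012 0.5022 0.5095 0.5211 0.5235]
-13 A [0.3675 0.3745 0.4037 0.4218 0.4229] N [-0.357  -0.3532 -0.3385 -0.3359 -0.3352] Y [0.4757 0.4762 0.4837 0.4949 0.4972]
-10 A [0.3815 0.3887 0.4177 0.4361 0.4371] N [-0.377  -0.3731 -0.3587 -0.3562 -0.3555] Y [0.4483 0.4487 0.4567 0.4677 0.4697]
-7 A [0.3948 0.4021 0.4308 0.4496 0.4505] N [-0.396  -0.3923 -0.3778 -0.3753 -0.3745] Y [0.4192 0.42   0.428  0.4391 0.4413]
-4 A [0.4073 0.4148 0.4433 0.4621 0.4631] N [-0.4135 -0.4101 -0.3958 -0.3931 -0.3921] Y [0.3886 0.3899 0.3984 0.4095 0.4115]
side 291 [0.578 0.346 0.105] [0.63  0.377 0.156]
165 -13.0
-16 A [0.3518 0.357  0.3816 0.4063 0.408 ] N [-0.3317 -0.3247 -0.3154 -0.3125 -0.3113] Y [0.5021 0.504  0.5136 0.5225 0.5234]
-13 A [0.367  0.3721 0.3968 0.4212 0.423 ] N [-0.3533 -0.3466 -0.3368 -0.334  -0.3328] Y [0.4769 0.4782 0.4881 0.4966 0.4977]
-10 A [0.3814 0.3863 0.4112 0.4355 0.437 ] N [-0.3737 -0.3673 -0.3569 -0.3543 -0.3533] Y [0.4499 0.4511 0.4612 0.4691 0.4709]
-7 A [0.3946 0.3996 0.4246 0.4489 0.4505] N [-0.3929 -0.3868 -0.3761 -0.3733 -0.3725] Y [0.4212 0.423  0.4329 0.4407 0.443 ]
-4 A [0.4072 0.4122 0.437  0.4615 0.4628] N [-0.4105 -0.4045 -0.3941 -0.3912 -0.3901] Y [0.3915 0.3937 0.4034 0.4114 0.4138]
foot c [582.3 373.8] size [ 90.5 143. ] long axis deg 169.2 medz 0.0533
```

Call:
{"op": "send_rows", "data": {"increments": [0,0,0.0975,1.9,3.66,0.2,0.5,0,0,0.0975,1.9,3.66,0.2,0.5,0,0,0.0975,1.9,3.66,0.2,0.5,0,0,0.0975,1.9,3.66,0.2,0.5,0,0,0.0975,1.9,3.66,0.2,0.5,0,0,0.0975,1.9,3.66,0.2,0.5,0,0,0.0975,1.9,3.66,0.2,0.5,0,0,0.0975,1.9,3.66,0.2,0.5,0,0,0.0975,1.9,3.66,0.2,0.5,0,0,0.0975,1.9,3.66,0.2,0.5,0,0,0.0975,1.9,3.66,0.2,0.5,0,0,0.0975,1.9,3.66,0.2,0.5,0,0,0.0975,1.9,3.66,0.2,0.5], "newtons": 20}}

```text
time: 1.33
position: [0.4994, -0.0942, 0.2568]
tool_rot: [0.665, 0.747, 0.0, 0.0]
ft_force: [0.6, -1.2, -0.5]
grip_width: 0.0437
grip_force: 0.0
```

Call:
{"op": "send_rows", "data": {"increments": [0,0,0.0975,0,3.66,0.2,0.5,0,0,0.0975,0,3.66,0.2,0.5,0,0,0.0975,0,3.66,0.2,0.5,0,0,0.0975,0,3.66,0.2,0.5,0,0,0.0975,0,3.66,0.2,0.5,0,0,0.0975,0,3.66,0.2,0.5,0,0,0.0975,0,3.66,0.2,0.5,0,0,0.0975,0,3.66,0.2,0.5,0,0,0.0975,0,3.66,0.2,0.5,0,0,0.0975,0,3.66,0.2,0.5,0,0,0.0975,0,3.66,0.2,0.5,0,0,0.0975,0,3.66,0.2,0.5,0,0,0.0975,0,3.66,0.2,0.5]}}

```text
time: 2.42
position: [0.4984, 0.3815, 0.2826]
tool_rot: [0.093, 0.996, -0.0, -0.0]
ft_force: [0.3, -0.0, -0.6]
grip_width: 0.0434
grip_force: 0.0
```

Call:
{"op": "send_rows", "data": {"increments": [-0.0229,-0.1178,0,0,0,0,0.5,-0.0229,-0.1178,0,0,0,0,0.5,-0.0229,-0.1178,0,0,0,0,0.5,-0.0229,-0.1178,0,0,0,0,0.5,-0.0229,-0.1178,0,0,0,0,0.5,-0.0229,-0.1178,0,0,0,0,0.5,-0.0229,-0.1178,0,0,0,0,0.5,-0.0229,-0.1178,0,0,0,0,0.5,0,0,0,0,0,0,0.5,0,0,0,0,0,0,0.5]}}

```text
time: 3.25
position: [0.4985, 0.376, 0.2802]
tool_rot: [0.089, 0.905, -0.047, 0.414]
ft_force: [-0.5, -0.2, 0.4]
grip_width: 0.0435
grip_force: 0.0
```

```bash
cat > st.py <<'E'
from h import *
import sys
def pose():
    o=robot.get_obs(); R=Ro.from_quat(o['tool_rot']).as_matrix()
    print('t',round(o['time'],2),'p',(o['position']*1000).round(1),'z',R[:,2].round(3),'y',R[:,1].round(3),'w',round(o['grip_width']*1000,1),'gf',round(o['grip_force'],1),'F',o['ft_force'].round(1),'q',o['q'].round(2)); return o['position'],R
def goal(p,y,z):
    p0,R=pose(); z=np.array(z,float);z/=np.linalg.norm(z); y=np.array(y,float);y-=z*(y@z);y/=np.linalg.norm(y)
    G=np.c_[np.cross(y,z),y,z]; print('rotvec',Ro.from_matrix(G@R.T).as_rotvec().round(3),'shift cm',((np.array(p)-p0)*100).round(2))
E
python3 -c "
from st import *
goal([.6012,.3604,.1135],[.1908,.9816,0],[.8041,-.1563,-.5736])"
```

```text
t 3.25 p [498.5 376.  280.2] z [ 0.74  -0.16  -0.653] y [ 0.201  0.98  -0.011] w 43.5 gf 0.0 F [-0.5 -0.2  0.4] q [ 0.77  0.45  1.78 -1.18  0.75  0.25]
rotvec [-0.008 -0.101  0.011] shift cm [ 10.27  -1.56 -16.67]
```

Call:
{"op": "send_rows", "data": {"increments": [0,0,0,0.9,0,-2.7,0.5,0,0,0,0.9,0,-2.7,0.5,0,0,0,0.9,0,-2.7,0.5,0,0,0,0.9,-0.1,-2.7,0.5,0,0,0,0,0,0,0.5,0,0,0,0,0,0,0.5]}}

```text
time: 3.75
position: [0.5375, 0.3777, 0.1769]
tool_rot: [0.093, 0.905, -0.05, 0.412]
ft_force: [-0.1, -0.5, 0.4]
grip_width: 0.0439
grip_force: 0.0
```

Run:
```python
from st import *
c=cam('wrist'); save(c,'w1.png'); P=cloud(c); h=cv2.cvtColor(c['image'],cv2.COLOR_RGB2HSV)
Q=P[(P[...,0]>.56)&(P[...,0]<.66)&(P[...,1]>.31)&(P[...,1]<.4)&(P[...,2]>.105)&(P[...,2]<.17)&(h[...,1]<70)]
s,k=.5736,.8192;psi=np.radians(-11)
a=np.array([s*np.cos(psi),s*np.sin(psi),k]);n=np.array([-k*np.cos(psi),-k*np.sin(psi),s]);y=np.array([-np.sin(psi),np.cos(psi),0])
for v in (a,n,y): print(len(Q),np.percentile(Q@v,[2,10,50,90,98]).round(4))
goal([.6012,.3604,.1135],[.1908,.9816,0],[.8041,-.1563,-.5736])
```

```text
3237 [0.3749 0.3792 0.4023 0.4261 0.4309]
3237 [-0.3523 -0.3517 -0.3508 -0.35   -0.3495]
3237 [0.4601 0.4619 0.4706 0.4793 0.4811]
t 3.8 p [537.3 378.1 178.2] z [ 0.737 -0.165 -0.655] y [ 0.209  0.978 -0.012] w 43.5 gf 0.0 F [-0.1 -0.3 -0.4] q [ 0.72  0.64  1.79 -1.43  0.66  0.54]
rotvec [-0.009 -0.104  0.019] shift cm [ 6.39 -1.77 -6.47]
```

View pics/w1.png

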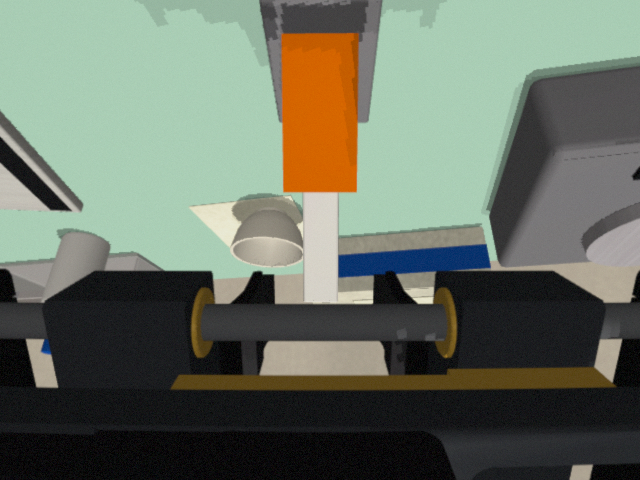

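The wrist view shows the white bar at (321,245) coming out of the orange slot, centred between the fingers (262 and 390). Joint 4 is at its limit, so I reduce the tilt before going in.

Call:
{"op": "send_rows", "data": {"increments": [0.0167,0.0857,0.006,0.5,-0.2,0.33,0.5,0.0167,0.0857,0.006,0.5,-0.2,0.33,0.5,0.0167,0.0857,0.006,0.5,-0.2,0.33,0.5,0,0,0,0,0,0,0.5,0,0,0,0,0,0,0.5]}}

```text
time: 4.22
position: [0.5488, 0.3716, 0.1872]
tool_rot: [0.092, 0.942, -0.04, 0.321]
ft_force: [-0.4, -0.6, 0.1]
grip_width: 0.0435
grip_force: 0.0
```

```bash
python3 -c "
from st import *
goal([.6016,.3622,.1137],[.1908,.9816,0],[.548,-.107,-.829])"
```

```text
t 4.22 p [548.8 371.6 187.2] z [ 0.597 -0.134 -0.791] y [ 0.198  0.98  -0.017] w 43.5 gf 0.0 F [-0.4 -0.6  0.1] q [ 0.64  0.58  1.71 -0.95  0.61 -0.01]
rotvec [0.029 0.061 0.007] shift cm [ 5.28 -0.94 -7.35]
```

Call:
{"op": "send_rows", "data": {"increments": [0.015,0.03,0.007,1.06,-0.19,-1.47,0.5,0,0,0,1.06,-0.19,-1.47,0.5,0,0,0,1.06,-0.19,-1.47,0.5,0,0,0,1.06,-0.19,-1.47,0.5,0,0,0,1.06,-0.19,-1.47,0.5,0,0,0,0,0,0,0.5,0,0,0,0,0,0,0.5]}}

```text
time: 4.8
position: [0.5991, 0.3616, 0.1092]
tool_rot: [0.088, 0.948, -0.036, 0.303]
ft_force: [-0.3, 1.0, 0.7]
grip_width: 0.0433
grip_force: 0.0
```

```bash
python3 -c "
from st import *
goal([.6016,.3622,.1137],[.1908,.9816,0],[.548,-.107,-.829])"
```

```text
t 4.8 p [599.1 361.6 109.2] z [ 0.568 -0.121 -0.814] y [ 0.189  0.982 -0.015] w 43.3 gf 0.0 F [-0.3  1.   0.7] q [ 0.56  0.72  1.66 -1.01  0.5   0.02]
rotvec [ 0.019  0.024 -0.003] shift cm [0.25 0.06 0.45]
```

Call:
{"op": "send_rows", "data": {"increments": [0.015,0,0,0.2,0.1,0.4,0.5,0,0,0,0,0,0,0,0,0,0,0,0,0,0,0,0,0,0,0,0,0,0,0,0,0,0,0,0,0,0,0,0,0,0,0,0,0,0,0,0,0,0,0,0,0,0,0,0,0], "newtons": 45}}

```text
time: 5.47
position: [0.6024, 0.3628, 0.1149]
tool_rot: [0.091, 0.948, -0.028, 0.303]
ft_force: [-2.4, -0.8, 6.1]
grip_width: 0.0214
grip_force: 44.9
```

```bash
python3 -c "
from st import *
pose()"
```

```text
t 5.47 p [602.4 362.8 114.9] z [ 0.57  -0.108 -0.815] y [0.189 0.982 0.002] w 21.4 gf 44.9 F [-2.4 -0.8  6.1] q [ 0.55  0.71  1.66 -0.99  0.49 -0.  ]
```

Call:
{"op": "send_rows", "data": {"increments": [0,0,0,0.28,-0.055,0.41,0,0,0,0,0.563,-0.109,0.819,0,0,0,0,0.563,-0.109,0.819,0,0,0,0,0.563,-0.109,0.819,0,0,0,0,0.563,-0.109,0.819,0,0,0,0,0.563,-0.109,0.819,0,0,0,0,0.563,-0.109,0.819,0,0,0,0,0.563,-0.109,0.819,0,0,0,0,0.563,-0.109,0.819,0,0,0,0,0.563,-0.109,0.819,0,0,0,0,0.563,-0.109,0.819,0,0,0,0,0,0,0,0]}}

```text
time: 6.47
position: [0.6634, 0.3516, 0.2017]
tool_rot: [0.091, 0.948, -0.027, 0.304]
ft_force: [-0.1, 0.6, -1.8]
grip_width: 0.0215
grip_force: 44.9
```

```bash
python3 -c "
from st import *
pose()
c=cam('top'); s=cam('side')
cv2.imwrite('pics/draw.png',np.hstack([cv2.resize(c['image'][120:320,120:320,::-1],(400,400)),cv2.resize(s['image'][180:380,130:330,::-1],(400,400))]))"
```

```text
t 6.47 p [663.4 351.6 201.7] z [ 0.572 -0.106 -0.814] y [0.189 0.982 0.005] w 21.5 gf 44.9 F [-0.1  0.6 -1.8] q [ 0.48  0.63  1.51 -0.68  0.61 -0.4 ]
```

View pics/draw.png

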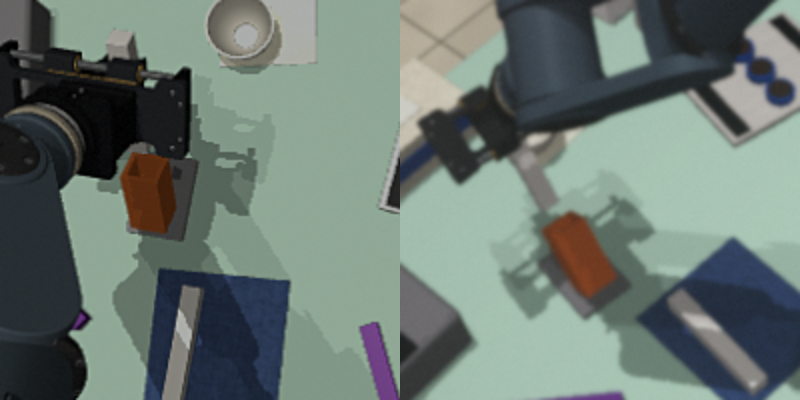

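The top view shows the slot empty. The side view shows the bar clear above the slot (535,185), held near its outer end. Next I raise it, turn it level and carry it to the mat.

Call:
{"op": "send_rows", "data": {"increments": [0,0,0,0,0,1.0,0,0.0183,0.0942,0.011,-0.6,0,0.5,0,0.0183,0.0942,0.011,-0.6,0,0.5,0,0.0183,0.0942,0.011,-0.6,0,0.5,0,0.0183,0.0942,0.011,-0.6,0,0.5,0,0.0183,0.0942,0.011,-0.6,0,0.5,0,0.0183,0.0942,0.011,-0.6,0,0.5,0,0.0183,0.0942,0.011,-0.6,0,0.5,0,0.0183,0.0942,0.011,-0.6,0,0.5,0,0.0183,0.0942,0.011,-0.6,0,0.5,0,0.0183,0.0942,0.011,-0.6,0,0.5,0,0,0,0,0,0,0,0]}}

```text
time: 7.57
position: [0.604, 0.35, 0.2587]
tool_rot: [0.045, 0.985, 0.033, -0.165]
ft_force: [0.3, -1.0, -2.4]
grip_width: 0.0216
grip_force: 44.9
```

Call:
{"op": "send_rows", "data": {"increments": [0,0,0,-1.3,-0.61,-0.7,0,0,0,0,-1.3,-0.61,-0.7,0,0,0,0,-1.3,-0.61,-0.7,0,0,0,0,-1.3,-0.61,-0.7,0,0,0,0,-1.3,-0.61,-0.7,0,0,0,0,-1.3,-0.61,-0.7,0,0,0,0,-1.3,-0.61,-0.7,0,0,0,0,-1.3,-0.61,-0.7,0,0,0,0,-1.3,-0.61,-0.7,0,0,0,0,-1.3,-0.61,-0.7,0,0,0,0,-1.3,-0.61,-0.7,0,0,0,0,-1.3,-0.61,-0.7,0,0,0,0,-1.3,-0.61,-0.7,0,0,0,0,-1.3,-0.61,-0.7,0,0,0,0,-1.3,-0.61,-0.7,0,0,0,0,0,0,0,0,0,0,0,0,0,0,0]}}

```text
time: 8.98
position: [0.4064, 0.2599, 0.155]
tool_rot: [0.044, 0.985, 0.033, -0.164]
ft_force: [0.5, 1.1, -1.5]
grip_width: 0.0217
grip_force: 44.9
```

Run:
```python
from st import *
p,R=pose()
for n in ('top','side'):
    c=cam(n); P=cloud(c); h=cv2.cvtColor(c['image'],cv2.COLOR_RGB2HSV)
    m=(P[...,0]>.25)&(P[...,0]<.55)&(P[...,1]>.2)&(P[...,1]<.32)&(P[...,2]>.07)&(P[...,2]<p[2]+.06)&(h[...,1]<50)&(h[...,2]>90)
    Q=P[m]; print(n,len(Q)); 
    if len(Q)>20:
        o=np.argsort(Q[:,0]); print(Q[o][::max(1,len(Q)//12)].round(3).tolist())
    if n=='side': cv2.imwrite('pics/s2.png',cv2.resize(c['image'][200:420,150:440,::-1],(725,550)))
```

```text
t 8.98 p [406.4 259.9 155. ] z [-0.32   0.079 -0.944] y [0.098 0.994 0.05 ] w 21.7 gf 44.9 F [ 0.5  1.1 -1.5] q [ 0.24  0.56  1.7   0.16  1.19 -1.33]
top 0
side 745
[[0.294, 0.263, 0.161], [0.3, 0.268, 0.163], [0.31, 0.258, 0.164], [0.319, 0.26, 0.165], [0.329, 0.264, 0.164], [0.339, 0.275, 0.149], [0.349, 0.255, 0.166], [0.359, 0.273, 0.155], [0.37, 0.259, 0.166], [0.381, 0.262, 0.168], [0.391, 0.267, 0.168], [0.402, 0.263, 0.169], [0.445, 0.266, 0.15]]
```

View pics/s2.png

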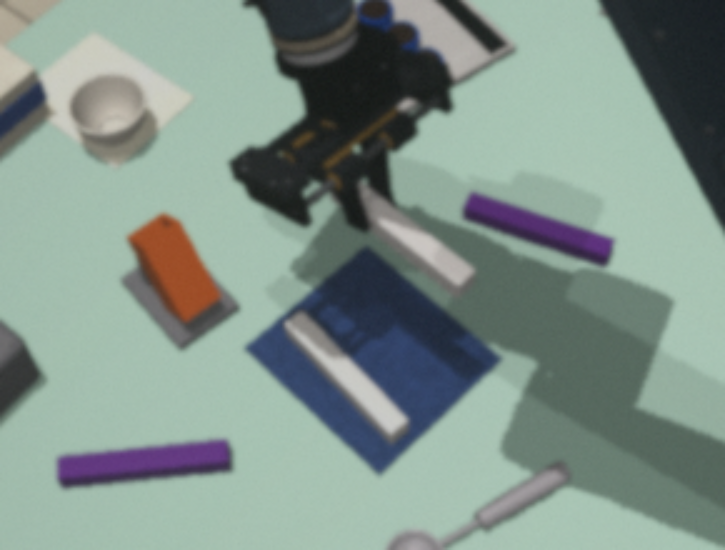

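The side crop shows the bar held nearly level above the mat's free half: near end at (460,280), the lying bar at (345,375). I trim the small roll and slope, then lower.

Call:
{"op": "send_rows", "data": {"increments": [-0.045,0.05,0,0,0,-1.45,0,0,0,0,0,0,-1.45,0,0,0,0,0,0,-1.45,0,0,0,0,0,0,-1.45,0,0,0,0,0,0,-1.45,0,0,0,0,0,0,-1.45,0,0,0,0,0,0,-1.45,0,0,0,0,0,0,-1.45,0,0,0,0,0,0,-1.0,0,0,0,0,0,0,-0.6,0,0,0,0,0,0,0,0,0,0,0,0,0,0,0]}}

```text
time: 10.08
position: [0.4075, 0.2599, 0.0229]
tool_rot: [0.049, 0.981, 0.01, -0.188]
ft_force: [0.6, -0.9, -1.7]
grip_width: 0.0213
grip_force: 44.9
```

Run:
```python
from st import *
p,R=pose()
c=cam('side'); P=cloud(c); h=cv2.cvtColor(c['image'],cv2.COLOR_RGB2HSV)
m=(P[...,0]>.25)&(P[...,0]<.55)&(P[...,1]>.2)&(P[...,1]<.3)&(P[...,2]>.012)&(P[...,2]<p[2]+.03)&(h[...,1]<50)&(h[...,2]>90)
Q=P[m]
for x in np.arange(.28,.5,.015):
    q=Q[abs(Q[:,0]-x)<.005]
    if len(q)>3: print(x.round(3),np.percentile(q[:,2],[80,95]).round(4),np.percentile(q[:,1],[5,95]).round(4))
```

```text
t 10.08 p [407.5 259.9  22.9] z [-0.368  0.037 -0.929] y [0.1   0.995 0.001] w 21.3 gf 44.9 F [ 0.6 -0.9 -1.7] q [ 0.25  0.8   1.71  0.15  1.   -1.32]
0.295 [0.0386 0.0406] [0.2609 0.2799]
0.31 [0.0382 0.0399] [0.26   0.2791]
0.325 [0.0379 0.0404] [0.2576 0.2771]
0.34 [0.0378 0.0395] [0.2577 0.2766]
0.355 [0.0371 0.0388] [0.2556 0.2745]
0.37 [0.0363 0.0385] [0.2534 0.2741]
0.385 [0.0363 0.0371] [0.2535 0.2711]
0.4 [0.0358 0.0364] [0.2511 0.2696]
0.415 [0.0351 0.0361] [0.2495 0.2605]
```

Call:
{"op": "send_rows", "data": {"increments": [0,-0.025,0,0,0,-0.5,0,0,0,0,0,0,-0.25,0,0,0,0,0,0,-0.1,0,0,0,0,0,0,0,0]}}

```text
time: 10.47
position: [0.4069, 0.2598, 0.0148]
tool_rot: [0.049, 0.983, 0.01, -0.176]
ft_force: [-0.8, 0.7, -0.7]
grip_width: 0.0215
grip_force: 44.9
```

Call:
{"op": "send_rows", "data": {"increments": [0,0,0,0,0,-0.1,0,0,0,0,0,0,0,0]}}

```text
time: 10.63
position: [0.4069, 0.2598, 0.0146]
tool_rot: [0.049, 0.983, 0.01, -0.176]
ft_force: [-0.8, -0.5, 5.2]
grip_width: 0.0214
grip_force: 45.0
```

Call:
{"op": "send_rows", "data": {"increments": [0,0,0,0,0,0,0.28,0,0,0,0,0,0,0.34,0,0,0,0,0,0,0.4,0,0,0,0,0,0,0.45,0,0,0,0,0,0,0.45,0,0,0,0,0,0,0.45,0,0,0,0.35,0,0.93,0.45,0,0,0,0.7,0,1.86,0.45,0,0,0,0.7,0,1.86,0.45,0,0,0,0.7,0,1.86,0.45,-0.01,-0.115,0,0,0,1,0.5,-0.01,-0.115,0,0,0,1,0.5,-0.01,-0.115,0,0,0,1,0.5,0,0,0,0,0,1,0.5,0,0,0,0,0,0,0.5]}}

```text
time: 11.88
position: [0.4312, 0.2601, 0.1206]
tool_rot: [0.048, 0.999, 0.004, -0.004]
ft_force: [0.0, -0.8, -0.1]
grip_width: 0.0435
grip_force: 0.0
```

```bash
cat > bars.py <<'E'
from st import *
def bars(c,box,z=.025,lo=.017,hi=.035):
    P=cloud(c); h=cv2.cvtColor(c['image'],cv2.COLOR_RGB2HSV)
    m=(P[...,0]>box[0])&(P[...,0]<box[1])&(P[...,1]>box[2])&(P[...,1]<box[3])&(P[...,2]>lo)&(P[...,2]<hi)&(h[...,1]<60)&(h[...,2]>70)
    n,l,st,_=cv2.connectedComponentsWithStats(m.astype(np.uint8))
    for k in range(1,n):
        if st[k,4]<60: continue
        Q=P[l==k]; r=cv2.minAreaRect((Q[:,:2]*1000).astype(np.float32)); b=cv2.boxPoints(r)
        e=max([b[1]-b[0],b[2]-b[1]],key=np.linalg.norm); a=(np.degrees(np.arctan2(e[1],e[0]))+90)%180-90
        print('c',np.round(r[0],1),'size',np.round(sorted(r[1]),1),'deg',round(a,1),'z',np.percentile(Q[:,2],[5,50,95]).round(4),'n',len(Q))
E
python3 - <<'E'
from bars import *
pose()
for n in ('top','side','wrist'): print(n); bars(cam(n),(.25,.52,.2,.4))
E
```

```text
t 11.88 p [431.2 260.1 120.6] z [-0.007  0.009 -1.   ] y [0.097 0.995 0.008] w 43.5 gf 0.0 F [ 0.  -0.8 -0.1] q [ 0.31  0.54  1.83  0.01  0.77 -1.17]
top
c [372.7 343.4] size [21.4 34.3] deg -13.2 z [0.0215 0.0244 0.0277] n 121
side
c [368.5 262.7] size [ 24.2 152.8] deg -5.8 z [0.0196 0.0251 0.0285] n 620
c [374.7 342.6] size [ 23.8 151.7] deg -10.4 z [0.0202 0.0252 0.0287] n 643
wrist
c [376.4 343.9] size [ 22.7 150.1] deg -10.6 z [0.0218 0.0252 0.0264] n 9301
c [371.2 264.2] size [ 22.1 148.9] deg -5.4 z [0.0241 0.0253 0.0264] n 8759
```

Bar lies flat on the mat, released. Regrasp at its centre.

Call:
{"op": "send_rows", "data": {"increments": [0,0,0,-1.53,0.08,-1.0,0.5,0,0,0,-1.53,0.08,-1.0,0.5,0,0,0,-1.53,0.08,-1.0,0.5,0,0,0,-1.53,0.08,-1.0,0.5,0,0,0,0,0,-1.7,0.5,0,0,0,0,0,-1.7,0.5,0,0,0,0,0,-1.7,0.5,0,0,0,0,0,-1.3,0.5,0,0,0,0,0,0,0.5,0,0,0,0,0,0,0.5]}}

```text
time: 12.87
position: [0.3715, 0.2627, 0.0128]
tool_rot: [0.05, 0.999, 0.003, -0.005]
ft_force: [0.3, -0.9, -0.0]
grip_width: 0.0437
grip_force: 0.0
```

Call:
{"op": "send_rows", "data": {"increments": [0,0,0,0,0,0,0,0,0,0,0,0,0,0,0,0,0,0,0,0,0,0,0,0,0,0,0,0,0,0,0,0,0,0,0,0,0,0,0,0,0,0], "newtons": 40}}

```text
time: 13.37
position: [0.3704, 0.2629, 0.0145]
tool_rot: [0.049, 0.999, 0.004, -0.004]
ft_force: [0.5, 0.4, -2.0]
grip_width: 0.0216
grip_force: 40.0
```

```bash
cat > pl.py <<'E'
from m import *
# plate geometry from bands, refined
b1=sub(300,150,350,250)&(V<60); b2=sub(370,150,412,250)&(V<60)
C=[];A=[]
for b in (b1,b2):
    ys,xs=np.nonzero(b); W=onplane(c,np.c_[xs,ys],.012)[:,:2]; m=W.mean(0); u,s,vt=np.linalg.svd(W-m); C.append(m); A.append(np.degrees(np.arctan(vt[0,1]/vt[0,0])))
    print((m*1000).round(1),A[-1].round(2),(W.shape))
d=C[0]-C[1]; print('sep mm',np.linalg.norm(d)*1000,'angle-90',np.degrees(np.arctan2(d[1],d[0]))-90,'centre',(C[0]+C[1])/2)
E
python3 -c "
from st import *
pose()
import pl"
```

```text
t 13.37 p [370.4 262.9  14.5] z [-0.007  0.008 -1.   ] y [0.098 0.995 0.007] w 21.6 gf 40.0 F [ 0.5  0.4 -2. ] q [ 0.36  0.72  2.01  0.02  0.42 -1.13]
[608.8  66.7] -16.0 (557, 2)
[564.6 -87. ] -16.37 (575, 2)
sep mm 159.98910808510294 angle-90 -16.060731497328504 centre [ 0.58670937 -0.01017283]
```

Call:
{"op": "send_rows", "data": {"increments": [0,0,0,0,0,1,0,0,0,0,0,0,2,0,0,0,0,0,0,2.5,0,0,0,0,0,0,2.5,0,0,0,-0.0131,1.703,-1.4,0,0,0,0,-0.0131,1.703,-1.4,0,0,0,0,-0.0131,1.703,-1.4,0,0,0,0,-0.0131,1.703,-1.4,0,0,0,0,-0.0131,1.703,-1.4,0,0,0,0,-0.0131,1.703,-1.4,0,0,0,0,-0.0131,1.703,-1.4,0,0,0,0,-0.0131,1.703,-1.4,0,0,0,0,-0.0131,1.703,-1.4,0,0,0,0,-0.0131,1.703,-1.4,0,0,0,0,-0.0131,1.703,-1.4,0,0,0,0,-0.0131,1.703,-1.4,0,0,0,0,-0.0131,1.703,-1.4,0,0,0,0,-0.0131,1.703,-1.4,0,0,0,0,0,0,0,0,0]}}

```text
time: 15.0
position: [0.613, 0.0638, 0.0955]
tool_rot: [0.142, 0.99, 0.004, -0.0]
ft_force: [1.0, 0.9, -1.8]
grip_width: 0.0216
grip_force: 40.0
```

Run:
```python
from bars import *
p,R=pose()
for n in ('side','wrist'):
    print(n);c=cam(n); bars(c,(.48,.75,-.05,.15),lo=p[2]-.02,hi=p[2]+.025)
# band from wrist
h=cv2.cvtColor(c['image'],cv2.COLOR_RGB2HSV); P=cloud(c)
save(c,'w2.png')
th=np.radians(-16.1); goal([.6088,.0667,.0235],[-np.sin(th),np.cos(th),0],[0,0,-1])
```

```text
t 15.0 p [613.   63.8  95.5] z [ 0.001  0.008 -1.   ] y [0.281 0.96  0.007] w 21.6 gf 40.0 F [ 1.   0.9 -1.8] q [-0.08  0.69  1.56  0.01  0.89 -1.37]
side
c [577.3  72.8] size [25.  84.6] deg -16.2 z [0.0892 0.1053 0.1099] n 298
wrist
c [573.1  76. ] size [28.3 71. ] deg -16.4 z [0.1047 0.1058 0.1068] n 10858
c [630.4  60.5] size [17.  22.2] deg 73.5 z [0.105  0.106  0.1069] n 1826
t 15.1 p [608.4  66.4  94.7] z [-0.007  0.009 -1.   ] y [0.279 0.96  0.007] w 21.6 gf 40.0 F [-1.2  0.6 -2. ] q [-0.08  0.69  1.57  0.01  0.89 -1.37]
rotvec [-0.009 -0.007  0.002] shift cm [ 0.04  0.03 -7.12]
```

View pics/w2.png

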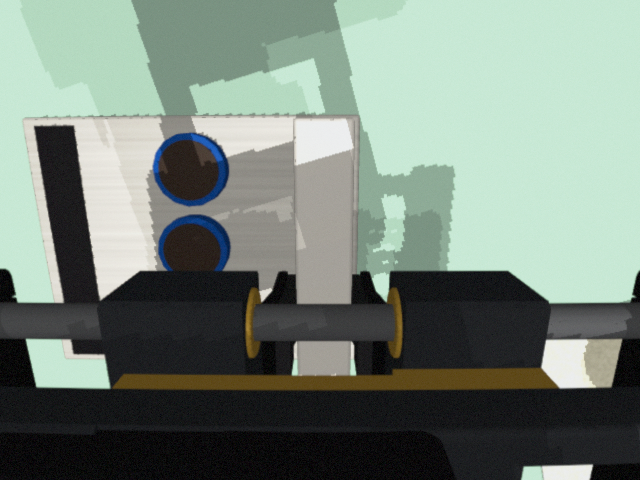

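The wrist view shows the bar (325,240) over the right-hand dark band, parallel to the plate edge. The other band (70,230) and the dishes (190,170), (193,248) are clear. I lower it.

Call:
{"op": "send_rows", "data": {"increments": [-0.009,0,0,0.04,0.08,-1.5,0,0,0,0,0,0,-1.5,0,0,0,0,0,0,-1.5,0,0,0,0,0,0,-1.3,0,0,0,0,0,0,-0.7,0,0,0,0,0,0,-0.3,0,0,0,0,0,0,-0.1,0,0,0,0,0,0,0,0]}}

```text
time: 15.77
position: [0.6091, 0.0678, 0.0257]
tool_rot: [0.14, 0.99, -0.0, -0.003]
ft_force: [0.4, -0.1, -3.0]
grip_width: 0.0219
grip_force: 40.0
```

Call:
{"op": "send_rows", "data": {"increments": [0,0,0,0,0,-0.15,0,0,0,0,0,0,0,0]}}

```text
time: 15.93
position: [0.6095, 0.0677, 0.0245]
tool_rot: [0.14, 0.99, -0.0, -0.002]
ft_force: [0.3, -0.4, -2.7]
grip_width: 0.0221
grip_force: 40.0
```

Call:
{"op": "send_rows", "data": {"increments": [0,0,0,0,0,-0.12,0,0,0,0,0,0,0,0]}}

```text
time: 16.1
position: [0.6096, 0.0676, 0.0235]
tool_rot: [0.141, 0.99, -0.0, -0.002]
ft_force: [0.2, -0.4, 2.7]
grip_width: 0.0217
grip_force: 40.0
```

Call:
{"op": "send_rows", "data": {"increments": [0,0,0,0,0,0,0.28,0,0,0,0,0,0,0.33,0,0,0,0,0,0,0.38,0,0,0,0,0,0,0.42,0,0,0,0,0,0,0.42,0,0,0,0,0,1,0.42,0,0,0,0,0,2,0.42,0,0,0,0,0,2.5,0.42,0,0,0,0,0,3,0.45,0,0,0,-1.3,-0.5,2,0.45,0,0,0,0,0,0,0.5]}}

```text
time: 17.02
position: [0.5971, 0.0623, 0.1327]
tool_rot: [0.14, 0.99, -0.0, 0.0]
ft_force: [0.8, 0.6, 0.4]
grip_width: 0.0409
grip_force: 0.0
```

Run:
```python
from bars import *
pose()
for n in ('side','wrist'):
    print(n);c=cam(n); bars(c,(.48,.75,-.15,.15),lo=.027,hi=.042)
```

```text
t 17.02 p [597.1  62.3 132.7] z [ 0.    -0.001 -1.   ] y [ 0.278  0.961 -0.001] w 40.9 gf 0.0 F [0.8 0.6 0.4] q [-0.08  0.62  1.58 -0.    0.94 -1.37]
side
c [608.6  65.3] size [ 25.4 155. ] deg -16.4 z [0.029  0.0346 0.0387] n 411
wrist
c [590.5  74.4] size [ 21.9 108.1] deg -16.2 z [0.0331 0.0343 0.0354] n 5383
c [676.3  49.3] size [14.8 21.6] deg 73.6 z [0.0333 0.0343 0.0354] n 516
```

Call:
{"op": "send_rows", "data": {"increments": [0,0,0.0065,-1.477,1.873,0,0.5,0,0,0.0065,-1.477,1.873,0,0.5,0,0,0.0065,-1.477,1.873,0,0.5,0,0,0.0065,-1.477,1.873,0,0.5,0,0,0.0065,-1.477,1.873,0,0.5,0,0,0.0065,-1.477,1.873,0,0.5,0,0,0.0065,-1.477,1.873,0,0.5,0,0,0.0065,-1.477,1.873,0,0.5,0,0,0.0065,-1.477,1.873,0,0.5,0,0,0.0065,-1.477,1.873,0,0.5,0,0,0.0065,-1.477,1.873,0,0.5,0,0,0.0065,-1.477,1.873,0,0.5,0,0,0.0065,-1.477,1.873,0,0.5,0,0,0.0065,-1.477,1.873,0,0.5,0,0,0.0065,-1.477,1.873,0,0.5,0,0,0,0,0,0,0.5,0,0,0,0,0,0,0.5]}}

```text
time: 18.53
position: [0.3734, 0.3441, 0.1268]
tool_rot: [0.091, 0.996, -0.001, -0.004]
ft_force: [0.6, 0.1, 0.4]
grip_width: 0.0435
grip_force: 0.0
```

Run:
```python
from bars import *
for n in ('side','wrist'):
    print(n);c=cam(n); bars(c,(.25,.5,.2,.42))
th=np.radians(-10.6); goal([.3755,.3433,.0145],[-np.sin(th),np.cos(th),0],[0,0,-1])
```

```text
side
c [363.3 344.9] size [ 23.9 128.3] deg -10.2 z [0.0195 0.0254 0.0291] n 510
wrist
c [361.3 347.3] size [ 21.9 119.3] deg -10.9 z [0.0241 0.0253 0.0264] n 5770
t 18.63 p [374.8 343.3 127.1] z [-0.006 -0.001 -1.   ] y [ 0.183  0.983 -0.002] w 43.3 gf 0.0 F [-0.5 -1.3 -0.9] q [ 0.52  0.53  1.82  0.    0.8  -0.87]
rotvec [ 0.001 -0.006 -0.001] shift cm [  0.07  -0.   -11.26]
```

Call:
{"op": "send_rows", "data": {"increments": [0,0,0,0.05,0,-2.0,0.5,0,0,0,0,0,-2.0,0.5,0,0,0,0,0,-2.0,0.5,0,0,0,0,0,-2.0,0.5,0,0,0,0,0,-1.8,0.5,0,0,0,0,0,-1.4,0.5,0,0,0,0,0,0,0.5,0,0,0,0,0,0,0,0,0,0,0,0,0,0,0,0,0,0,0,0,0,0,0,0,0,0,0,0,0,0,0,0,0,0,0,0,0,0,0,0,0,0]}}

```text
time: 19.72
position: [0.3757, 0.3439, 0.0167]
tool_rot: [0.092, 0.996, -0.0, -0.002]
ft_force: [0.9, -1.3, 4.8]
grip_width: 0.022
grip_force: 40.0
```

Run:
```python
from bars import *
th=np.radians(-16.1); goal([.5646,-.087,.0235],[-np.sin(th),np.cos(th),0],[0,0,-1])
```

```text
t 19.72 p [375.7 343.9  16.7] z [-0.004  0.    -1.   ] y [ 0.183  0.983 -0.   ] w 22.0 gf 40.0 F [ 0.9 -1.3  4.8] q [ 0.52  0.74  1.87  0.    0.54 -0.87]
rotvec [-0.001 -0.004 -0.097] shift cm [ 18.89 -43.09   0.68]
```

Call:
{"op": "send_rows", "data": {"increments": [0,0,0,0,0,1,0,0,0,0,0,0,2.5,0,0,0,0,0,0,3,0,0,0,0,0,0,3,0,0,0,0,0,0,0,0]}}

```text
time: 20.13
position: [0.3775, 0.3455, 0.1159]
tool_rot: [0.092, 0.996, 0.002, 0.001]
ft_force: [0.0, -0.1, -1.1]
grip_width: 0.0215
grip_force: 40.0
```

Call:
{"op": "send_rows", "data": {"increments": [0,0,-0.0054,1.049,-2.394,0,0,0,0,-0.0054,1.049,-2.394,0,0,0,0,-0.0054,1.049,-2.394,0,0,0,0,-0.0054,1.049,-2.394,0,0,0,0,-0.0054,1.049,-2.394,0,0,0,0,-0.0054,1.049,-2.394,0,0,0,0,-0.0054,1.049,-2.394,0,0,0,0,-0.0054,1.049,-2.394,0,0,0,0,-0.0054,1.049,-2.394,0,0,0,0,-0.0054,1.049,-2.394,0,0,0,0,-0.0054,1.049,-2.394,0,0,0,0,-0.0054,1.049,-2.394,0,0,0,0,-0.0054,1.049,-2.394,0,0,0,0,-0.0054,1.049,-2.394,0,0,0,0,-0.0054,1.049,-2.394,0,0,0,0,-0.0054,1.049,-2.394,0,0,0,0,-0.0054,1.049,-2.394,0,0,0,0,-0.0054,1.049,-2.394,0,0,0,0,0,0,0,0,0,0,0,0,0,0,0,0]}}

```text
time: 21.8
position: [0.5638, -0.0883, 0.1104]
tool_rot: [0.141, 0.99, -0.0, -0.003]
ft_force: [0.9, 0.3, -1.4]
grip_width: 0.0215
grip_force: 40.0
```

Run:
```python
from bars import *
p,R=pose()
for n in ('side','wrist'):
    print(n);c=cam(n); bars(c,(.45,.72,-.18,.02),lo=p[2]-.02,hi=p[2]+.025)
th=np.radians(-16.1); goal([.5646,-.087,.0235],[-np.sin(th),np.cos(th),0],[0,0,-1])
```

```text
t 21.8 p [563.8 -88.3 110.4] z [-0.006  0.001 -1.   ] y [ 0.28   0.96  -0.001] w 21.5 gf 40.0 F [ 0.9  0.3 -1.4] q [-0.35  0.62  1.67 -0.    0.86 -1.64]
side
c [528.4 -80.9] size [33.  85.7] deg -25.1 z [0.1019 0.1179 0.123 ] n 297
wrist
c [526.  -76.6] size [30.1 71.4] deg -16.2 z [0.1178 0.1189 0.12  ] n 10646
c [584.6 -92.3] size [18.4 21.8] deg 75.0 z [0.1178 0.1188 0.1198] n 1813
t 21.9 p [562.4 -86.3 110.2] z [-0.009  0.002 -1.   ] y [ 0.278  0.961 -0.001] w 21.9 gf 40.0 F [-0.3  0.  -1.1] q [-0.35  0.62  1.67 -0.    0.86 -1.64]
rotvec [-0.002 -0.009  0.   ] shift cm [ 0.22 -0.07 -8.67]
```

Call:
{"op": "send_rows", "data": {"increments": [0,-0.006,0,0.15,-0.05,-1.8,0,0,0,0,0,0,-1.8,0,0,0,0,0,0,-1.8,0,0,0,0,0,0,-1.5,0,0,0,0,0,0,-0.7,0,0,0,0,0,0,-0.4,0,0,0,0,0,0,-0.15,0,0,0,0,0,0,0,0]}}

```text
time: 22.57
position: [0.5654, -0.0873, 0.0295]
tool_rot: [0.14, 0.99, 0.0, 0.0]
ft_force: [-0.4, 0.3, -1.0]
grip_width: 0.0219
grip_force: 40.0
```

Call:
{"op": "send_rows", "data": {"increments": [0,0,0,0,0,-0.15,0,0,0,0,0,0,0,0]}}

```text
time: 22.73
position: [0.5658, -0.0878, 0.0284]
tool_rot: [0.14, 0.99, -0.0, 0.001]
ft_force: [-0.6, 0.2, -1.4]
grip_width: 0.0216
grip_force: 40.0
```

Call:
{"op": "send_rows", "data": {"increments": [0,0,0,0,0,-0.15,0,0,0,0,0,0,0,0]}}

```text
time: 22.9
position: [0.5655, -0.0879, 0.0266]
tool_rot: [0.14, 0.99, 0.0, 0.0]
ft_force: [-0.2, -0.2, -1.0]
grip_width: 0.0219
grip_force: 40.0
```

Call:
{"op": "send_rows", "data": {"increments": [0,0,0,0,0,-0.12,0,0,0,0,0,0,0,0]}}

```text
time: 23.07
position: [0.5657, -0.0879, 0.0257]
tool_rot: [0.14, 0.99, 0.0, 0.0]
ft_force: [-0.4, -0.1, 3.1]
grip_width: 0.0216
grip_force: 40.0
```

Call:
{"op": "send_rows", "data": {"increments": [0,0,0,0,0,0,0.28,0,0,0,0,0,0,0.33,0,0,0,0,0,0,0.38,0,0,0,0,0,0,0.42,0,0,0,0,0,0,0.42,0,0,0,0,0,1,0.42,0,0,0,0,0,2,0.42,0,0,0,0,0,2.5,0.42,0,0,0,0,0,3,0.45,0,0,0,0,0,3.5,0.45,0,0,0,0,0,0,0.5]}}

```text
time: 23.98
position: [0.5695, -0.0891, 0.152]
tool_rot: [0.14, 0.99, -0.001, 0.006]
ft_force: [0.6, -0.2, 0.6]
grip_width: 0.0409
grip_force: 0.0
```

Call:
{"op": "send_rows", "data": {"increments": [0,0,-0.0824,-1.26,-1.435,0,0.5,0,0,-0.0824,-1.26,-1.435,0,0.5,0,0,-0.0824,-1.26,-1.435,0,0.5,0,0,-0.0824,-1.26,-1.435,0,0.5,0,0,-0.0824,-1.26,-1.435,0,0.5,0,0,-0.0824,-1.26,-1.435,0,0.5,0,0,-0.0824,-1.26,-1.435,0,0.5,0,0,-0.0824,-1.26,-1.435,0,0.5,0,0,-0.0824,-1.26,-1.435,0,0.5,0,0,-0.0824,-1.26,-1.435,0,0.5,0,0,-0.0824,-1.26,-1.435,0,0.5,0,0,-0.0824,-1.26,-1.435,0,0.5,0,0,-0.0824,-1.26,-1.435,0,0.5,0,0,-0.0824,-1.26,-1.435,0,0.5,0,0,0,0,0,0,0.5,0,0,0,0,0,0,0.5]}}

```text
time: 25.32
position: [0.3886, -0.2891, 0.1454]
tool_rot: [0.658, 0.753, 0.0, 0.0]
ft_force: [-0.5, 0.7, 0.0]
grip_width: 0.0435
grip_force: 0.0
```

Run:
```python
from bars import *
pose()
c=cam('wrist'); P=cloud(c); h=cv2.cvtColor(c['image'],cv2.COLOR_RGB2HSV)
def r(Q,n):
    r=cv2.minAreaRect((Q[:,:2]*1000).astype(np.float32)); b=cv2.boxPoints(r); e=max([b[1]-b[0],b[2]-b[1]],key=np.linalg.norm)
    print(n,np.round(r[0],1),np.round(sorted(r[1]),1),np.degrees(np.arctan2(e[1],e[0]))%180,np.percentile(Q[:,2],[5,50,95]).round(4),len(Q))
box=(P[...,0]>.28)&(P[...,0]<.5)&(P[...,1]>-.42)&(P[...,1]<-.15)
r(P[box&(h[...,0]>100)&(h[...,0]<125)&(h[...,1]>120)&(P[...,2]>.031)&(P[...,2]<.042)],'rib')
r(P[box&(P[...,2]>.0035)&(P[...,2]<.012)],'lid')
for n in ('side','top'): print(n);bars(cam(n),(.45,.75,-.2,.15),lo=.028,hi=.042)
```

```text
t 25.32 p [ 388.6 -289.1  145.4] z [ 0.001 -0.    -1.   ] y [0.991 0.134 0.001] w 43.5 gf 0.0 F [-0.5  0.7  0. ] q [-0.87  0.48  1.86  0.    0.8  -1.01]
rib [ 390.3 -292.5] [13.1 79.7] 97.46453 [0.035  0.0363 0.0373] 2111
lid [ 390.4 -292.7] [130.9 199.8] 97.90645 [0.0052 0.0063 0.0075] 32524
side
c [562.9 -88.9] size [ 26.  152.6] deg -16.2 z [0.0297 0.0348 0.0387] n 368
c [606.9  65.9] size [ 25.  151.9] deg -15.8 z [0.0297 0.0347 0.0382] n 405
top
c [609.  68.] size [ 22.1 149.8] deg -16.2 z [0.0302 0.0333 0.0365] n 590
c [564.8 -87.6] size [ 22.3 149.2] deg -16.5 z [0.0301 0.0332 0.0366] n 587
```

Call:
{"op": "send_rows", "data": {"increments": [0,0,0,0.12,-0.24,-2.0,0.5,0,0,0,0,0,-2.0,0.5,0,0,0,0,0,-2.0,0.5,0,0,0,0,0,-2.5,0.5,0,0,0,0,0,-2.3,0.5,0,0,0,0,0,-1.7,0.5,0,0,0,0,0,0,0.5,0,0,0,0,0,0,0.5,0,0,0,0,0,0,0,0,0,0,0,0,0,0,0,0,0,0,0,0,0,0,0,0,0,0,0,0,0,0,0,0,0,0,0,0,0,0,0,0,0,0,0,0,0,0,0,0,0], "newtons": 55}}

```text
time: 26.72
position: [0.3901, -0.2913, 0.0207]
tool_rot: [0.658, 0.753, -0.0, 0.0]
ft_force: [-1.4, -0.0, 6.3]
grip_width: 0.0136
grip_force: 55.0
```

Run:
```python
from bars import *
pose()
```

```text
t 26.72 p [ 390.1 -291.3   20.7] z [ 0.    -0.001 -1.   ] y [0.991 0.135 0.   ] w 13.6 gf 55.0 F [-1.4 -0.   6.3] q [-0.87  0.72  1.93 -0.    0.5  -1.01]
```

Call:
{"op": "send_rows", "data": {"increments": [0,0,0,0,0,0.6,0,0,0,0,0,0,1.2,0,0,0,0,0,0,2,0,0,0,0,0,0,2,0,0,0,0,0,0,2,0,0,0,0,0,0,1.2,0,0,0,0,0,0,0.5,0,0,0,0,0,0,0,0]}}

```text
time: 27.38
position: [0.3904, -0.2912, 0.1159]
tool_rot: [0.658, 0.753, -0.0, 0.001]
ft_force: [-0.0, 0.2, -4.1]
grip_width: 0.0134
grip_force: 55.0
```

Call:
{"op": "send_rows", "data": {"increments": [0,0,-0.0231,1.093,1.561,0,0,0,0,-0.0231,1.093,1.561,0,0,0,0,-0.0231,1.093,1.561,0,0,0,0,-0.0231,1.093,1.561,0,0,0,0,-0.0231,1.093,1.561,0,0,0,0,-0.0231,1.093,1.561,0,0,0,0,-0.0231,1.093,1.561,0,0,0,0,-0.0231,1.093,1.561,0,0,0,0,-0.0231,1.093,1.561,0,0,0,0,-0.0231,1.093,1.561,0,0,0,0,-0.0231,1.093,1.561,0,0,0,0,-0.0231,1.093,1.561,0,0,0,0,-0.0231,1.093,1.561,0,0,0,0,-0.0231,1.093,1.561,0,0,0,0,-0.0231,1.093,1.561,0,0,0,0,-0.0231,1.093,1.561,0,0,0,0,-0.0231,1.093,1.561,0,0,0,0,-0.0231,1.093,1.561,0,0,0,0,0,0,0,0,0,0,0,0,0,0,0,0]}}

```text
time: 29.05
position: [0.586, -0.0091, 0.1133]
tool_rot: [0.798, 0.602, -0.001, -0.001]
ft_force: [0.1, -0.4, -4.4]
grip_width: 0.0133
grip_force: 55.0
```

Run:
```python
from bars import *
p,R=pose()
for n in ('side','wrist'):
    c=cam(n); P=cloud(c); print(n)
    Q=P[(P[...,0]>.45)&(P[...,0]<.73)&(P[...,1]>-.15)&(P[...,1]<.14)&(abs(P[...,2]-(p[2]-.0145))<.008)]
    r=cv2.minAreaRect((Q[:,:2]*1000).astype(np.float32)); b=cv2.boxPoints(r); e=max([b[1]-b[0],b[2]-b[1]],key=np.linalg.norm)
    A=np.c_[Q[:,:2]-p[:2],np.ones(len(Q))]; k=np.linalg.lstsq(A,Q[:,2],rcond=None)[0]
    print(np.round(r[0],1),np.round(sorted(r[1]),1),np.degrees(np.arctan2(e[1],e[0]))%180,'slope',k.round(4),len(Q))
    if n=='wrist': save(c,'w3.png')
th=np.radians(-16.1); goal([.5868,-.010,.055],[np.cos(th),np.sin(th),0],[0,0,-1])
```

```text
t 29.05 p [586.   -9.1 113.3] z [-0.003  0.    -1.   ] y [ 0.962 -0.274 -0.003] w 13.3 gf 55.0 F [ 0.1 -0.4 -4.4] q [-0.21  0.63  1.63 -0.    0.88  0.07]
side
[583.2 -13.7] [136.1 204.5] 73.42592 slope [ 0.0013 -0.0011  0.0997] 1850
wrist
[592.9  16.3] [130.5 143.8] 74.309166 slope [-0.0025  0.0004  0.0991] 61948
t 29.15 p [585.4 -10.2 113.7] z [-0.003  0.    -1.   ] y [ 0.961 -0.276 -0.003] w 13.9 gf 55.0 F [ 0.  -0.7 -4. ] q [-0.21  0.63  1.63 -0.    0.88  0.07]
rotvec [-0.    -0.003 -0.001] shift cm [ 0.14  0.02 -5.87]
```

Call:
{"op": "send_rows", "data": {"increments": [0,0,0,0.2,0.15,-1.2,0,0,0,0,0,0,-1.4,0,0,0,0,0,0,-1.4,0,0,0,0,0,0,-0.8,0,0,0,0,0,0,-0.4,0,0,0,0,0,0,-0.3,0,0,0,0,0,0,0,0]}}

```text
time: 29.73
position: [0.5886, -0.0089, 0.0595]
tool_rot: [0.799, 0.601, -0.0, -0.0]
ft_force: [0.3, 0.2, -2.2]
grip_width: 0.0133
grip_force: 55.0
```

Call:
{"op": "send_rows", "data": {"increments": [0,0,0,0,0,-0.15,0,0,0,0,0,0,-0.1,0,0,0,0,0,0,0,0]}}

```text
time: 29.98
position: [0.5892, -0.0086, 0.058]
tool_rot: [0.799, 0.601, 0.0, 0.0]
ft_force: [-0.6, -0.4, -3.5]
grip_width: 0.0133
grip_force: 55.0
```

Call:
{"op": "send_rows", "data": {"increments": [0,0,0,-0.1,-0.05,-0.2,0,0,0,0,0,0,0,0]}}

```text
time: 30.15
position: [0.5877, -0.0091, 0.0556]
tool_rot: [0.799, 0.602, -0.0, 0.0]
ft_force: [0.2, -0.7, -3.5]
grip_width: 0.0136
grip_force: 55.0
```

Call:
{"op": "send_rows", "data": {"increments": [0,0,0,0,0,-0.12,0,0,0,0,0,0,0,0]}}

```text
time: 30.32
position: [0.5879, -0.0091, 0.0547]
tool_rot: [0.799, 0.601, 0.0, 0.0]
ft_force: [-0.3, -0.3, -2.2]
grip_width: 0.0139
grip_force: 55.0
```

Call:
{"op": "send_rows", "data": {"increments": [0,0,0,0,0,-0.12,0,0,0,0,0,0,0,0]}}

```text
time: 30.48
position: [0.5879, -0.0091, 0.0547]
tool_rot: [0.799, 0.602, 0.0, 0.0]
ft_force: [-2.9, -0.3, 7.3]
grip_width: 0.0139
grip_force: 55.0
```

Contact on both bars. Release and rise.

Call:
{"op": "send_rows", "data": {"increments": [0,0,0,0,0,0,0.2,0,0,0,0,0,0,0.27,0,0,0,0,0,0,0.35,0,0,0,0,0,0,0.45,0,0,0,0,0,0,0.45,0,0,0,0,0,1,0.45,0,0,0,0,0,2,0.45,0,0,0,0,0,3,0.5,0,0,0,-1,0,4,0.5,0,0,0,-2,-1,3,0.5,0,0,0,-3,-2,2,0.5,0,0,0,-2,-3,0,0.5,0,0,0,-2,-3,0,0.5,0,0,0,-2,-3,0,0.5,0,0,0,0,0,0,0.5]}}

```text
time: 31.73
position: [0.4651, -0.1331, 0.2041]
tool_rot: [0.8, 0.6, -0.001, 0.001]
ft_force: [-1.7, 0.6, -0.1]
grip_width: 0.0435
grip_force: 0.0
```

Run:
```python
from bars import *
p,R=pose()
for n in ('side','top'):
    c=cam(n); P=cloud(c); print(n)
    Q=P[(P[...,0]>.45)&(P[...,0]<.73)&(P[...,1]>-.15)&(P[...,1]<.14)&(abs(P[...,2]-.040)<.005)]
    r=cv2.minAreaRect((Q[:,:2]*1000).astype(np.float32)); b=cv2.boxPoints(r); e=max([b[1]-b[0],b[2]-b[1]],key=np.linalg.norm)
    A=np.c_[Q[:,:2]-[.587,-.01],np.ones(len(Q))]; k=np.linalg.lstsq(A,Q[:,2],rcond=None)[0]
    print(np.round(r[0],1),np.round(sorted(r[1]),1),np.degrees(np.arctan2(e[1],e[0]))%180,'slope',k.round(4),len(Q))
cv2.imwrite('pics/end.png',cv2.resize(c['image'][130:330,270:570,::-1],(750,500)))
```

```text
t 31.73 p [ 465.1 -133.1  204.1] z [-0.001 -0.002 -1.   ] y [ 0.96  -0.281 -0.   ] w 43.5 gf 0.0 F [-1.7  0.6 -0.1] q [-0.51  0.38  1.81 -0.    0.96 -0.22]
side
[584.9 -13.3] [150.8 203.2] 74.78893 slope [ 0.0013 -0.0008  0.0408] 2317
top
[586.3 -11.1] [149.  200.6] 73.9889 slope [-0.0005 -0.0009  0.0393] 4433
```

View pics/end.png

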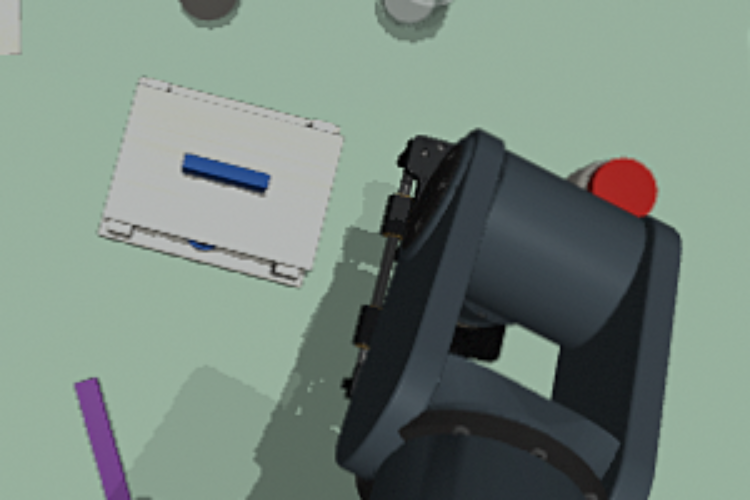

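The final crop shows the upper plate (225,175) squarely over the lower one, level on both bars. The bar ends stick out at (117,230) and (288,270), and the gripper is clear of everything.

```bash
python3 -c "
from rig import robot
print(robot.hand_in())"
```

```text
the job is handed in; nothing more can be done
None
```

The job is handed in at about 32 s of the 72 s: both bars lie along the dark bands and the upper plate rests level and square on them, about 1 mm off centre by the top camera; hand-in returned no verdict.

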